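# Stack the instrument canisters on the steriliser rack

## Robot

A 7-joint arm with a two-finger parallel gripper is mounted at the origin on the work surface. World frame = base frame: x ahead of the robot, y to its left, z up, the work surface at z = 0. Lengths are in m, angles in rad, forces in N, time in s.
With the tool pointing down it reaches from about 0.4 to 0.85 m from the base axis. Payload 10.4 kg.
Tool frame: the origin (TCP) lies midway between the tips of the shut fingers; the grasp point (between the pads) lies 19 mm behind it; z points along the fingers, x is the direction in which the jaws open and shut, and the axes are right-handed (so a half turn about z gives the same grasp; the last joint's range is limited). The gripper opens to 85 mm and grips with 20 to 120 N. Pads are 22 mm wide; open, the fingers measure 114 mm over their backs; the gripper's body (76 mm by 85 mm) begins 54 mm behind the grasp point. The pads swing forward as they close: fully open they stand 13 mm farther back than shut.
Start: joints at [-1.154, 0.332, -0.065, 1.46, 0.022, 1.35, -0.088], TCP at [0.266, 0.566, 0.231] pointing down, gripper open.
Joint ranges: [-2.6, 2.6], [-0.5, 2.12], [-1.47, 1.34], [0.16, 2.42], [-1.27, 4.41], [0.06, 2.06], [-2.6, 2.6]. Speed limits (rad/s): [2.22, 2.22, 2.79, 2.79, 3.14, 3.14, 3.14].

## Interface

Orientations are given as a unit quaternion [x, y, z, w].
In Python, from workcell import manip, cams gives the robot as it stands.
- The arm moves only by the tool move_arm, never from a script. Its argument "moves" is a list of rows, each a list of 7 numbers: the turn, a rotation vector about the tool's x, y, z in degrees, then the shift along the tool's x, y, z in m, then the finger opening in m, from 0 to 0.0854. A call has 1 to 10 rows; each row is the pose to reach, as a shift and turn from the pose commanded when the call began, along the tool's axes at that moment; what a row does not reach only later rows make up. A row lasts 1/10 s, in which the tool goes at most 50 mm and 8.59 degrees, less where a joint would pass 70% of its speed; a pose out of reach is approached as far as the arm can. A call with a gripper value outside its range is refused whole. The fingers move at their own pace and stop on an object; "grip_force" is the grip in N (left out, the last holds). Time passes only in rows, so rows that repeat a pose let the fingers close. It gives the time, the measured TCP pose, the force and the opening at its end, in the units of the state.
- manip.get_obs(): the state, without advancing time (a new reading comes with each control period).
- cams.camera(name): name is "scene" or "top" or "wrist"; returns the picture (400x640x3 uint8, red, green, blue); there is no depth.
- cams.camera_params(name): a dict with "fx", "fy", "cx", "cy" (pixels), "xyz" and "rotation" of the camera in the world. Camera axes: x right, y up, looking along -z (the intrinsics and any distortion apply to the point x, -y, -z); pixel columns grow to the right and rows downward; lengths in m; the calibration is good to about 2 mm. The wrist camera is an equidistant fisheye: a pixel r from the principal point sees the ray r / f radians off the axis. A picture is of the moment at which its call begins: read the wrist's pose just before it. camera_params takes no time and is no camera call; for the wrist camera it gives the pose at the moment of the call.
- manip.hand_in(): hands the job in, once; it reports no verdict.
The state is a dict: "clock": time; "joint_pos": joint angles; "joint_velocities": joint speeds; "tau": joint torques, N m; "position": TCP position; "ee_rot": TCP orientation; "ft_force": force on the tool from outside, world axes, zero at the start; "torque": the same for the moment, N m; "grip_width": opening from 0.0 (shut) to 1.0 (fully open).
Only numpy, scipy, OpenCV 4.12 (cv2) and the standard library are available. Lean on these libraries where they do the work, as an engineer would, in place of code of your own. Each camera call takes 0.05 s, during which the arm holds its last target. There are 200 camera calls.

## Task

Load the steel rack for the steriliser: first lay the long thick canister in the rack's long cradle (V supports far apart) and the short thick canister in its short cradle (V supports close together), each centred lengthwise. Then set the grey plastic spacer upright across the middle of both so that its notches sit down over them and chock them, and last lay the slim canister, centred, in the V on top of the spacer. Leave the pill jar, the carton and the pen cup where they are.

Things in the scene. Friction and masses are not known exactly. Their poses are not given: they have to be found in the camera images.
- rack: Fixed steel rack, base 130 (x) x 170 (y) x 8 mm, origin centre of underside. Two V cradles along x: long one at y=+38 (V supports at x = 38 to 52 mm either side of the middle), short one at y=-38 (supports at 20 to 32 mm). Seated thick canister: axis 42 mm above origin, caps outside the supports, 10 mm play each way; fingers fit between the supports. Seated spacer: its point 67 mm above origin.
- long_can_mid (a point): Long thick canister: aluminium tube, 36 mm diameter, hexagonal steel end caps (42 mm across flats, 14 mm long); 152 mm long over all, 124 mm between caps, 0.26 kg. Point at its centre, x along its length. Lies on the flats of its caps, centre 21 mm above the desk. Ends alike.
- short_can_mid (a point): Short thick canister: as the long one (36 mm diameter, caps 42 mm across flats and 14 mm long) but 112 mm long over all, 84 mm between the caps, about 0.20 kg. The point is at its centre (21 mm above the desk at the start); x runs along its length.
- slim_can_mid (a point): Slim canister: aluminium tube of 24 mm diameter with hexagonal steel caps (30 mm across flats, 12 mm long), 100 mm long over all, 76 mm between the caps, about 0.10 kg. The point is at its centre (15 mm above the desk at the start); x runs along its length.
- spacer_mid (a point): Grey plastic spacer, upright on the desk, 135 (y) x 57 mm high, 0.15 kg, point mid-length, 29 mm above its underside. Grip its middle block (22 to 36 mm up) across its 56 mm in x. Below: two flared notches along x at y=+38 and -38, 22 mm deep. On top: V supports at x = 18 to 28 mm either side; slim canister lies there along x, axis 26 mm above the point, fingers fit between. Either way round.
- pill_jar: Bystander: white pill jar, 56 mm diameter, 75 mm high, beyond the work; origin at the centre of its underside.
- carton: Bystander: flat pale carton, 50 by 80 by 35 mm high, beyond the work; origin at the centre of its underside.
- pen_cup: Bystander: dark metal pen cup, 72 mm diameter, 85 mm high, beyond the work; origin at the centre of its underside.
Things that resemble listed ones, but are neither listed nor needed, are in the scene too. What is shaped like the part that bears short_can_mid but green or red is not meant.

How it is judged:
On the way, in this order (a step that is already met when the one before it is completed fails the run):
1. both thick canisters lie in their own cradles, centred (x of long_can_mid in the frame of rack between -0.013 and 0.013 m and y of long_can_mid in the frame of rack between 0.032 and 0.044 m and z of long_can_mid in the frame of rack between 0.037 and 0.047 m and angle between the x axis of each of long_can_mid, short_can_mid and the x axis of rack, either way round below 0.1 rad and x of short_can_mid in the frame of rack between -0.013 and 0.013 m and y of short_can_mid in the frame of rack between -0.044 and -0.032 m and z of short_can_mid in the frame of rack between 0.037 and 0.047 m), for 0.2 s.
2. the spacer sits across both thick canisters, upright and down on them (all of step 1 and x of spacer_mid in the frame of rack between -0.013 and 0.013 m and y of spacer_mid in the frame of rack between -0.006 and 0.006 m and z of spacer_mid in the frame of rack between 0.062 and 0.072 m and angle between the x axis of spacer_mid and the x axis of rack, either way round below 0.1 rad and angle between spacer_mid's own z axis and vertical below 0.08 rad), for 0.2 s.
3. the slim canister lies in the V on top of the spacer (all of step 2 and x of slim_can_mid in the frame of spacer_mid between -0.013 and 0.013 m and y of slim_can_mid in the frame of spacer_mid between -0.006 and 0.006 m and z of slim_can_mid in the frame of spacer_mid between 0.021 and 0.031 m and angle between the x axis of slim_can_mid and the x axis of spacer_mid, either way round below 0.1 rad), for 0.2 s.
At the end, for the whole second after the job is handed in: Long and short thick canisters in their own cradles, spacer upright across both, slim canister in the V on the spacer: each within 13 mm lengthwise, 6 mm sideways, 5 mm in height, 0.1 rad in heading (spacer tilt under 0.08 rad), all at rest (under 20 mm/s) (all of step 3 and linear speed of each of long_can, short_can, spacer, slim_can below 0.02 m/s); the robot touches nothing.
It fails at once if the pill jar is moved more than 30 mm (distance of pill_jar from where it was at the start of the episode above 0.03 m).
It fails at once if the carton is moved more than 30 mm (distance of carton from where it was at the start of the episode above 0.03 m).
It fails at once if the pen cup is moved more than 30 mm (distance of pen_cup from where it was at the start of the episode above 0.03 m).
It also fails if it takes over 128 s, if anything falls off the work surface, if the arm or the gripper's body presses on something with over 40 N, if the wrist force passes 120 N, or if a joint passes its speed limit or range.

## Working session

There is one attempt and no reset: what is moved stays moved. The work goes in short steps, Python scripts to look and compute and a tool call to move; the robot and the scene stay as the last step left them, time stands still between calls to the robot, and variables do not carry over. Pictures are saved under pics/ and viewed, about 12 in all and at most 16, crops included, and the job is handed in when it is done.

Besides the shell and the picture viewer there is one more tool, called as name([rows], argument=value, ...), one row to a line, values as JSON. move_arm: Moves the arm, as the interface text tells. Its arguments: {"type":"object","properties":{"moves":{"type":"array","items":{"type":"array","items":{"type":"number"}}},"grip_force":{"type":"number"}},"required":["moves"]}

```bash
ls; mkdir -p pics
python3 - <<'E'
from workcell import manip,cams
import cv2,numpy as np
o=manip.get_obs()
for k,v in o.items(): print(k,np.round(v,3))
for n in("scene","top"):
    cv2.imwrite(f"pics/{n}0.png",cams.camera(n)[:,:,::-1])
    p=cams.camera_params(n);print(n,{k:np.round(v,4).tolist() for k,v in p.items() if not isinstance(v,str)})
E
```

```text
pics
clock 0.0
joint_pos [-1.154  0.333 -0.065  1.461  0.022  1.35  -0.088]
joint_velocities [-0.001 -0.001  0.001 -0.    -0.     0.002  0.001]
tau [-0.0000e+00 -6.2545e+01  4.9000e-02 -3.9162e+01  1.6000e-02  1.0000e-02
 -0.0000e+00]
position [0.266 0.565 0.231]
ee_rot [ 0.844  0.536 -0.001  0.   ]
ft_force [ 0.258 -0.414  0.453]
torque [ 0.02   0.047 -0.027]
grip_width 0.997
scene {'fx': 450.5666, 'fy': 450.5666, 'cx': 317.8025, 'cy': 205.3966, 'xyz': [1.0343, -0.419, 1.0621], 'rotation': [0.2356, 0.1157, 0.4494, 0.8539]}
top {'fx': 451.9322, 'fy': 451.9322, 'cx': 319.9338, 'cy': 200.6972, 'xyz': [0.3473, -0.0621, 1.401], 'rotation': [-0.0457, 0.0508, 0.715, -0.6957]}
```

View pics/scene0.png

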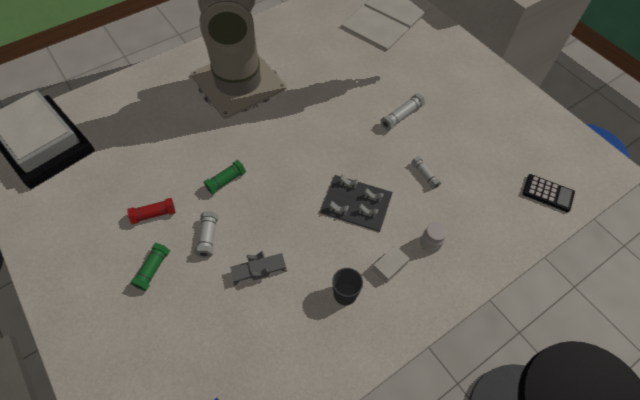

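View pics/top0.png

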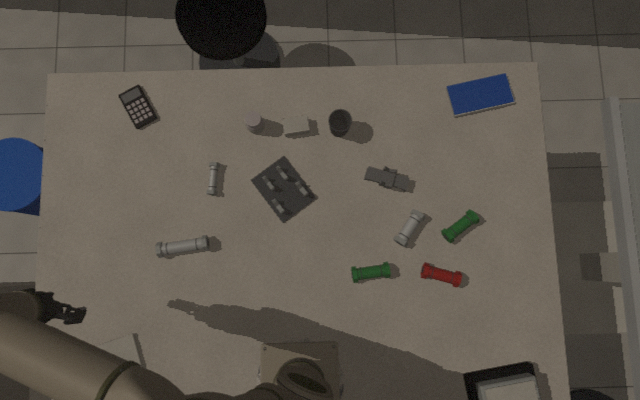

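Scene picture: long can (404,111), slim (426,172), silver short can (207,233), spacer (258,267), rack (357,203). Look-alikes are green (225,177), green (150,266) and red (151,211). In the top picture: long (182,246), slim (213,179), short (409,228), spacer (389,179), rack (284,189), with green (371,272), green (461,226) and red (441,275). The short can I want is the silver one at top (409,228).

```bash
cat > h.py <<'E'
import numpy as np,cv2
from scipy.spatial.transform import Rotation as R
from workcell import manip,cams
def rays(name,uv,p=None):
    p=p or cams.camera_params(name); uv=np.atleast_2d(np.float64(uv))
    a=(uv-[p["cx"],p["cy"]])/[p["fx"],p["fy"]]
    if name=="wrist":
        r=np.linalg.norm(a,axis=1,keepdims=True)+1e-12
        d=np.c_[a/r*np.sin(r),np.cos(r)]
    else: d=np.c_[a,np.ones(len(a))]
    d=d*[1,-1,-1]; r=np.array(p["rotation"])
    rot=R.from_matrix(r) if r.ndim==2 else R.from_quat(r)
    return np.array(p["xyz"]),rot.apply(d)
def plane(name,uv,z,p=None):
    o,d=rays(name,uv,p); return (o+d*((z-o[2])/d[:,2])[:,None])[:,:2]
def proj(name,P,p=None):
    p=p or cams.camera_params(name); r=np.array(p["rotation"])
    rot=R.from_matrix(r) if r.ndim==2 else R.from_quat(r)
    c=rot.inv().apply(np.atleast_2d(P)-np.array(p["xyz"]))*[1,-1,-1]
    if name=="wrist":
        h=np.linalg.norm(c[:,:2],axis=1,keepdims=True); a=c[:,:2]/h*np.arctan2(h,c[:,2:])
    else: a=c[:,:2]/c[:,2:]
    return a*[p["fx"],p["fy"]]+[p["cx"],p["cy"]]
E
python3 - <<'E'
from h import *
im=cv2.imread("pics/top0.png")
cv2.imwrite("pics/top0c.png",cv2.resize(im[100:290,140:460],None,fx=2.5,fy=2.5,interpolation=cv2.INTER_CUBIC))
im=cv2.imread("pics/scene0.png")
cv2.imwrite("pics/scene0c.png",cv2.resize(im[80:310,180:460],None,fx=2.6,fy=2.6,interpolation=cv2.INTER_CUBIC))
for n,z,b in(("long",.021,dict(top=(182,246),scene=(404,111))),("slim",.015,dict(top=(213,179),scene=(426,172))),("short",.021,dict(top=(409,228),scene=(207,233))),("rack",.03,dict(top=(284,189),scene=(357,203))),("spacer",.05,dict(top=(389,179),scene=(258,267)))):
    print(n,{k:plane(k,v,z).round(3).tolist() for k,v in b.items()})
p=cams.camera_params("wrist");print({k:np.round(v,4).tolist() for k,v in p.items() if not isinstance(v,str)})
E
```

```text
long {'top': [[0.409, 0.348]], 'scene': [[0.413, 0.351]]}
slim {'top': [[0.615, 0.256]], 'scene': [[0.619, 0.259]]}
short {'top': [[0.445, -0.345]], 'scene': [[0.447, -0.342]]}
rack {'top': [[0.575, 0.035]], 'scene': [[0.597, 0.029]]}
spacer {'top': [[0.594, -0.286]], 'scene': [[0.614, -0.286]]}
{'fx': 309.7069, 'fy': 309.7069, 'cx': 315.7052, 'cy': 199.1674, 'xyz': [0.1949, 0.5993, 0.3734], 'rotation': [-0.1309, -0.0821, 0.5294, 0.8342]}
```

View pics/top0c.png

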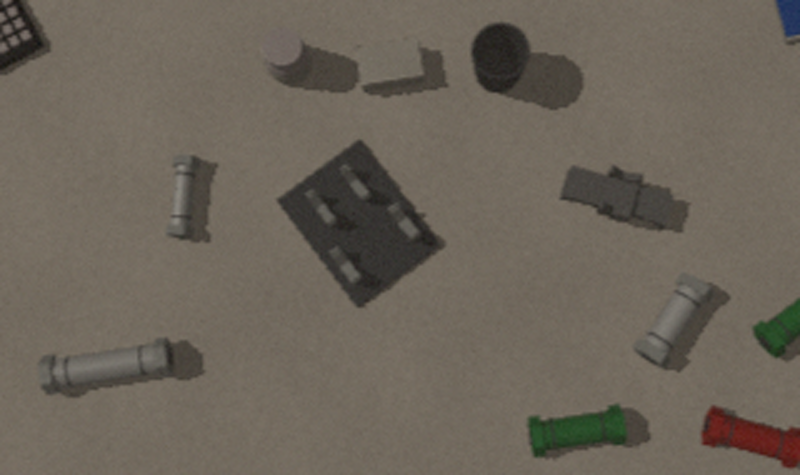

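View pics/scene0c.png

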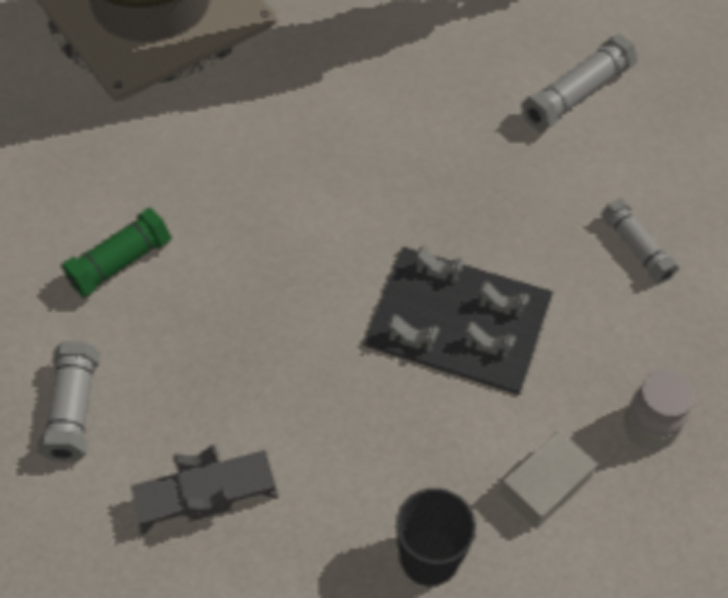

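Top crop: the silver short can is at crop (673,320) and the coloured ones are clearly decoys. The rack's close pair of supports is at (320,205)/(355,182) and the far pair at (345,265)/(403,220), so the long cradle is toward the robot and to the right. The scene crop agrees. I'll add a helper for the shifts, then start.

```bash
cat >> h.py <<'E'
def go(x,y,z,yaw):
    "rotation about tool z (deg) and tool-frame shift to a tool-down pose; yaw = heading of tool x, mod 180"
    o=manip.get_obs(); r=R.from_quat(o["ee_rot"]); t=r.as_matrix()[:,0]
    y0=np.degrees(np.arctan2(t[1],t[0])); d=(yaw-y0+90)%180-90
    yt=np.radians(y0+d)
    T=R.from_matrix(np.c_[[np.cos(yt),np.sin(yt),0],[np.sin(yt),-np.cos(yt),0],[0,0,-1]])
    print("turn",np.degrees((r.inv()*T).as_rotvec()).round(2),"shift",r.inv().apply(np.array([x,y,z])-o["position"]).round(4),"yaw0",y0.round(1),"clock",round(float(o["clock"]),2))
E
python3 - <<'E'
from h import *
c=lambda *a:np.array(a)/2.5+[140,100]-[.3,.3]
def seg(n,a,b,z):
    P=plane("top",[c(*a),c(*b)],z);d=P[1]-P[0];print(n,P.mean(0).round(4),"len",np.linalg.norm(d).round(4),"yaw",np.degrees(np.arctan2(d[1],d[0])).round(1))
seg("long",(47,374),(172,358),.021);seg("short",(652,351),(697,286),.021);seg("slim",(184,158),(178,237),.015);seg("spacer",(563,183),(688,215),.04)
im=cv2.imread("pics/top0.png");g=cv2.cvtColor(im,cv2.COLOR_BGR2GRAY)
m=np.zeros_like(g);m[150:230,245:325]=(g[150:230,245:325]<62)*255
m=cv2.morphologyEx(m,cv2.MORPH_CLOSE,np.ones((7,7)))
k=max(cv2.findContours(m,0,2)[0],key=cv2.contourArea)
q=cv2.boxPoints(cv2.minAreaRect(k));P=plane("top",q,.008);print("rack",P.mean(0),P.round(4).tolist())
e=np.diff(np.r_[P,P[:1]],axis=0);print(np.linalg.norm(e,axis=1),np.degrees(np.arctan2(e[:,1],e[:,0])))
go(.411,.350,.16,7.3)
E
```

```text
long [0.4089 0.3432] len 0.152 yaw -84.3
short [ 0.448  -0.3464] len 0.0982 yaw -37.3
slim [0.616 0.259] len 0.1 yaw 176.0
spacer [ 0.5946 -0.2902] len 0.1575 yaw -106.2
rack [0.57910689 0.03810223] [[0.6099, 0.14], [0.6871, 0.0346], [0.5473, -0.0635], [0.4722, 0.0413]]
[0.13062121 0.17081353 0.12895153 0.16943467] [ -53.78508871 -144.94192673  125.61359789   35.61574565]
turn [4.00e-02 6.00e-02 5.75e+01] shift [-0.1329  0.2229  0.0708] yaw0 64.8 clock 0.1
```

move_arm([
  [0,0,57.5,-0.135,0.222,0.07,0.0854],
  [0,0,57.5,-0.135,0.222,0.07,0.0854],
  [0,0,57.5,-0.135,0.222,0.07,0.0854],
  [0,0,57.5,-0.135,0.222,0.07,0.0854],
  [0,0,57.5,-0.135,0.222,0.07,0.0854],
  [0,0,57.5,-0.135,0.222,0.07,0.0854],
  [0,0,57.5,-0.135,0.222,0.07,0.0854],
  [0,0,57.5,-0.135,0.222,0.07,0.0854],
  [0,0,57.5,-0.135,0.222,0.07,0.0854],
  [0,0,57.5,-0.135,0.222,0.07,0.0854],
], grip_force=50)

```text
clock: 1.1
position: [0.409, 0.3495, 0.1613]
ee_rot: [0.998, 0.066, -0.0, -0.0]
ft_force: [0.4, -0.7, 0.2]
grip_width: 1.0
```

```bash
cat >> h.py <<'E'
def rectify(out,z,cx,cy,half=.12,s=2000.):
    "wrist picture warped to the plane z, pixel -> world: x up, y left; s px/m"
    p=cams.camera_params("wrist"); im=cams.camera("wrist")[:,:,::-1]
    n=int(2*half*s); v,u=np.mgrid[:n,:n]
    X=cx+half-v/s; Y=cy+half-u/s
    m=proj("wrist",np.c_[X.ravel(),Y.ravel(),np.full(n*n,z)],p).astype(np.float32).reshape(n,n,2)
    o=cv2.remap(im,m,None,cv2.INTER_LINEAR); cv2.imwrite("pics/"+out,o); return o
E
python3 - <<'E'
from h import *
print(manip.get_obs()["position"])
rectify("w1.png",.021,.409,.346)
E
```

```text
[0.40902345 0.34951391 0.16130361]
```

View pics/w1.png

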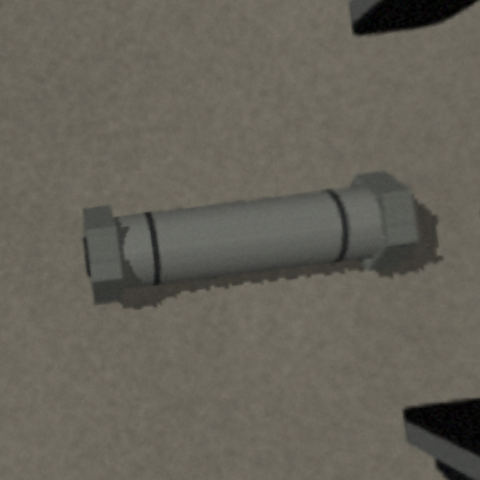

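Rectified wrist view: tube bands at (154,248) and (338,227), caps ending near x=85 and x=415. That puts the centre at about (0.410, 0.347) with heading −83.5°. I'll descend and grip.

move_arm([
  [0,0,1,0.001,0.0026,0.05,0.0854],
  [0,0,1,0.001,0.0026,0.1,0.0854],
  [0,0,1,0.001,0.0026,0.14,0.0854],
  [0,0,1,0.001,0.0026,0.158,0.0854],
  [0,0,1,0.001,0.0026,0.158,0.0854],
  [0,0,1,0.001,0.0026,0.158,0.025],
  [0,0,1,0.001,0.0026,0.158,0.025],
  [0,0,1,0.001,0.0026,0.158,0.025],
  [0,0,1,0.001,0.0026,0.158,0.025],
  [0,0,1,0.001,0.0026,0.158,0.025],
], grip_force=60)

```text
clock: 2.15
position: [0.4115, 0.3472, 0.0048]
ee_rot: [0.998, 0.055, 0.001, -0.001]
ft_force: [-2.1, -1.7, 7.0]
grip_width: 0.406
```

move_arm([
  [0,0,0,0,0,0,0.025],
  [0,0,0,0,0,0,0.025],
  [0,0,0,0,0,0,0.025],
])

```text
clock: 2.45
position: [0.4114, 0.3472, 0.0048]
ee_rot: [0.998, 0.055, 0.001, -0.001]
ft_force: [-1.4, -1.6, 6.7]
grip_width: 0.406
```

Gripped (width 0.406). Next I lift and carry it to a viewpoint where the wrist camera looks down on the rack.

move_arm([
  [0,0,0,0,0,-0.03,0.025],
  [0,0,0,0,0,-0.07,0.025],
  [0,0,0,0,0,-0.12,0.025],
  [0,0,-5,0.02,0.04,-0.16,0.025],
  [0,0,-10,0.04,0.08,-0.2,0.025],
  [0,0,-15,0.06,0.12,-0.22,0.025],
  [0,0,-20,0.08,0.16,-0.22,0.025],
  [0,0,-25,0.1,0.2,-0.22,0.025],
  [0,0,-29.4,0.11,0.24,-0.22,0.025],
  [0,0,-29.4,0.13,0.28,-0.22,0.025],
])

```text
clock: 3.45
position: [0.5709, 0.0797, 0.2239]
ee_rot: [0.952, 0.307, 0.0, -0.0]
ft_force: [0.7, 0.8, -3.1]
grip_width: 0.405
```

```bash
python3 -c "
from h import *
print(manip.get_obs()['grip_width']);go(.637,-.043,.23,35.7)"
```

```text
0.4047783442324011
turn [-0.01 -0.02  0.11] shift [-0.0182  0.1382 -0.0061] yaw0 35.8 clock 3.45
```

move_arm([
  [0,0,0,-0.006,0.046,-0.006,0.025],
  [0,0,0,-0.012,0.092,-0.006,0.025],
  [0,0,0,-0.018,0.138,-0.006,0.025],
  [0,0,0,-0.018,0.138,-0.006,0.025],
  [0,0,0,-0.018,0.138,-0.006,0.025],
])

```text
clock: 3.95
position: [0.6365, -0.0416, 0.229]
ee_rot: [0.952, 0.305, -0.0, -0.0]
ft_force: [0.8, 0.7, -2.7]
grip_width: 0.403
```

Run:
```python
from h import *
print(manip.get_obs()["position"])
o=rectify("w2.png",.008,.579,.038)
p=cams.camera_params("wrist");print(p["xyz"])
g=cv2.GaussianBlur(cv2.cvtColor(o,cv2.COLOR_BGR2GRAY),(5,5),0);print(np.percentile(g,[5,20,40,60,80]))
t,m=cv2.threshold(g,0,255,cv2.THRESH_BINARY_INV+cv2.THRESH_OTSU)
m=cv2.morphologyEx(m,cv2.MORPH_CLOSE,np.ones((25,25)));m=cv2.morphologyEx(m,cv2.MORPH_OPEN,np.ones((25,25)))
k=max(cv2.findContours(m,0,2)[0],key=cv2.contourArea);r=cv2.minAreaRect(k);q=cv2.boxPoints(r)
print(t,r,(.579+.12-r[0][1]/2000,.038+.12-r[0][0]/2000))
cv2.polylines(o,[q.astype(int)],True,(0,0,255));cv2.imwrite("pics/w2b.png",o)
```

```text
[ 0.63649526 -0.04162011  0.22899414]
[0.59046652 0.02422774 0.37191354]
[  0.  50.  89. 121. 125.]
81.0 ((263.34051513671875, 218.88339233398438), (343.1004333496094, 324.4499816894531), 54.350345611572266) (0.5895583038330078, 0.02632974243164063)
```

View pics/w2b.png

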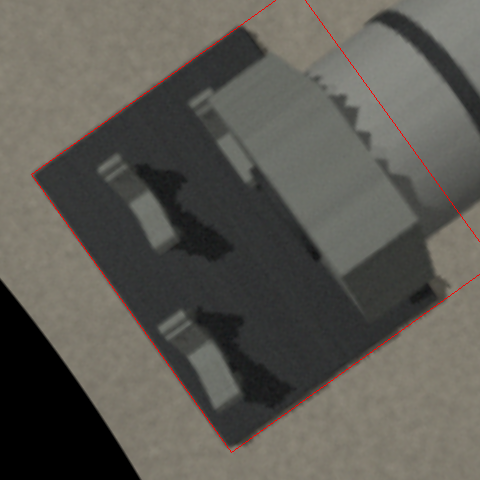

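The rack corners fit at (32,175) and (231,452), with the side measuring 170.5 mm. That gives a rack centre of (0.580, 0.039) with y toward (−0.812, −0.583), in agreement with the top view. The long cradle is at the lower right, as expected.

```bash
python3 -c "
from h import *
go(.5491,.0168,.11,35.7)"
```

```text
turn [-0.05  0.01 -0.  ] shift [-0.0378 -0.0968  0.1192] yaw0 35.7 clock 4.0
```

move_arm([
  [0,0,0,-0.018,-0.045,0,0.025],
  [0,0,0,-0.038,-0.09,0.0,0.025],
  [0,0,0,-0.038,-0.097,0.04,0.025],
  [0,0,0,-0.038,-0.097,0.08,0.025],
  [0,0,0,-0.038,-0.097,0.119,0.025],
  [0,0,0,-0.038,-0.097,0.119,0.025],
  [0,0,0,-0.038,-0.097,0.119,0.025],
  [0,0,0,-0.038,-0.097,0.119,0.025],
])

```text
clock: 4.8
position: [0.5506, 0.017, 0.1128]
ee_rot: [0.952, 0.307, 0.002, 0.0]
ft_force: [-0.2, 0.2, -2.1]
grip_width: 0.399
```

```bash
python3 -c "
from h import *
go(.5491,.0168,.026,35.7)
cv2.imwrite('pics/s3.png',cv2.resize(cams.camera('scene')[110:260,270:470,::-1],None,fx=3.5,fy=3.5,interpolation=cv2.INTER_CUBIC))"
```

```text
turn [ 0.07 -0.19  0.04] shift [-0.0016 -0.0008  0.0868] yaw0 35.7 clock 4.8
```

move_arm([
  [0,0,0,-0.0016,-0.001,0.025,0.025],
  [0,0,0,-0.0016,-0.001,0.05,0.025],
  [0,0,0,-0.0016,-0.001,0.065,0.025],
  [0,0,0,-0.0016,-0.001,0.075,0.025],
  [0,0,0,-0.0016,-0.001,0.08,0.025],
  [0,0,0,-0.0016,-0.001,0.083,0.025],
  [0,0,0,-0.0016,-0.001,0.085,0.025],
  [0,0,0,-0.0016,-0.001,0.085,0.025],
])

```text
clock: 5.65
position: [0.5498, 0.0172, 0.0271]
ee_rot: [0.952, 0.307, 0.003, 0.0]
ft_force: [5.8, 4.2, 1.5]
grip_width: 0.399
```

```bash
python3 -c "
from h import *
print(manip.get_obs()['ft_force'])
go(.5491,.0168,.026,35.7)
cv2.imwrite('pics/s3.png',cv2.resize(cams.camera('scene')[110:260,270:470,::-1],None,fx=3.5,fy=3.5,interpolation=cv2.INTER_CUBIC))"
```

```text
[5.78654319 4.18112899 1.45277367]
turn [ 0.1  -0.28  0.02] shift [-0.0008 -0.      0.0011] yaw0 35.7 clock 5.65
```

View pics/s3.png

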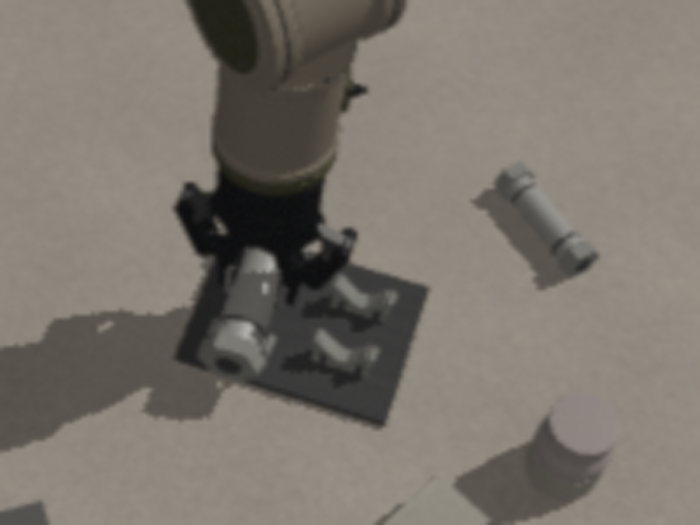

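The can is in the cradle, and the V is nudging it sideways at about 7 N. I'll release gently and rise.

move_arm([
  [0,0,0,0.0015,0,0.001,0.025],
  [0,0,0,0.0015,0,0.001,0.025],
  [0,0,0,0.0015,0,0.001,0.055],
  [0,0,0,0.0015,0,0.001,0.055],
  [0,0,0,0.0015,0,0.001,0.055],
  [0,0,0,0.0015,0,0.001,0.055],
  [0,0,0,0.0015,0,-0.02,0.055],
  [0,0,0,0.0015,0,-0.06,0.055],
  [0,0,0,0.0015,0,-0.11,0.055],
  [0,0,0,0.0015,0,-0.16,0.0854],
])

```text
clock: 6.7
position: [0.5479, 0.0168, 0.1868]
ee_rot: [0.952, 0.306, -0.001, 0.0]
ft_force: [1.6, 0.3, -0.5]
grip_width: 0.798
```

Run:
```python
from h import *
go(.448,-.346,.16,50)
cv2.imwrite("pics/t4.png",cams.camera("top")[:,:,::-1])
cv2.imwrite("pics/s4.png",cams.camera("scene")[:,:,::-1])
```

```text
turn [ -0.03   0.06 -14.32] shift [-0.2927  0.2365  0.027 ] yaw0 35.7 clock 6.7
```

move_arm([
  [0,0,-19,-0.293,0.2365,0.027,0.0854],
  [0,0,-19,-0.293,0.2365,0.027,0.0854],
  [0,0,-19,-0.293,0.2365,0.027,0.0854],
  [0,0,-19,-0.293,0.2365,0.027,0.0854],
  [0,0,-19,-0.293,0.2365,0.027,0.0854],
  [0,0,-19,-0.293,0.2365,0.027,0.0854],
  [0,0,-19,-0.293,0.2365,0.027,0.0854],
  [0,0,-19,-0.293,0.2365,0.027,0.0854],
  [0,0,-19,-0.293,0.2365,0.027,0.0854],
  [0,0,-19,-0.293,0.2365,0.027,0.0854],
])

```text
clock: 7.8
position: [0.448, -0.3465, 0.1579]
ee_rot: [0.889, 0.459, -0.0, -0.0]
ft_force: [-0.0, 0.3, 0.8]
grip_width: 1.001
```

Run:
```python
from h import *
print(manip.get_obs()["position"],cams.camera_params("wrist")["xyz"])
rectify("w5.png",.021,.448,-.346)
```

```text
[ 0.44799653 -0.34646314  0.15792137] [ 0.38396089 -0.30057172  0.3007277 ]
```

View pics/w5.png

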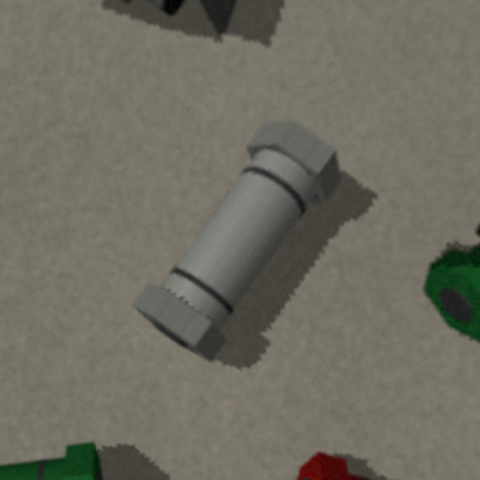

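Rectified wrist view: silver can with bands centred at (274,190) and (203,290). Its centre is (0.448, −0.345) with heading −35.4°, and the decoys stay well clear. I'll grip it.

move_arm([
  [0,0,0,0.001,-0.001,0.05,0.0854],
  [0,0,0,0.001,-0.001,0.1,0.0854],
  [0,0,0,0.001,-0.001,0.14,0.0854],
  [0,0,0,0.001,-0.001,0.154,0.0854],
  [0,0,0,0.001,-0.001,0.154,0.0854],
  [0,0,0,0.001,-0.001,0.154,0.025],
  [0,0,0,0.001,-0.001,0.154,0.025],
  [0,0,0,0.001,-0.001,0.154,0.025],
  [0,0,0,0.001,-0.001,0.154,0.025],
  [0,0,0,0.001,-0.001,0.154,0.025],
])

```text
clock: 8.85
position: [0.4493, -0.3449, 0.006]
ee_rot: [0.888, 0.459, 0.001, 0.001]
ft_force: [-0.9, 1.5, 9.7]
grip_width: 0.397
```

move_arm([
  [0,0,0,0,0,0,0.025],
  [0,0,0,0,0,0,0.025],
  [0,0,0,0,0,-0.04,0.025],
  [0,0,0,0,0,-0.09,0.025],
  [0,0,0,0,0,-0.14,0.025],
  [0,0,0,0,0,-0.18,0.025],
  [0,0,0,0,0,-0.2,0.025],
])

```text
clock: 9.55
position: [0.4491, -0.3454, 0.2087]
ee_rot: [0.888, 0.459, 0.002, 0.002]
ft_force: [0.5, -0.4, -2.6]
grip_width: 0.401
```

```bash
python3 -c "
from h import *
go(.687,-.109,.22,35.7)"
```

```text
turn [ 0.28 -0.13 18.97] shift [ 0.3305  0.0574 -0.0105] yaw0 54.7 clock 9.55
```

move_arm([
  [0,0,19,0.3565,-0.021,-0.011,0.025],
  [0,0,19,0.3565,-0.021,-0.011,0.025],
  [0,0,19,0.3565,-0.021,-0.011,0.025],
  [0,0,19,0.3565,-0.021,-0.011,0.025],
  [0,0,19,0.3565,-0.021,-0.011,0.025],
  [0,0,19,0.3565,-0.021,-0.011,0.025],
  [0,0,19,0.3565,-0.021,-0.011,0.025],
  [0,0,19,0.3565,-0.021,-0.011,0.025],
  [0,0,19,0.3565,-0.021,-0.011,0.025],
  [0,0,19,0.3565,-0.021,-0.011,0.025],
])

```text
clock: 10.55
position: [0.6368, -0.0424, 0.2153]
ee_rot: [0.952, 0.306, -0.0, 0.0]
ft_force: [-0.0, -0.3, -1.5]
grip_width: 0.4
```

Run:
```python
from h import *
print(manip.get_obs()["position"],cams.camera_params("wrist")["xyz"])
rectify("w6.png",.042,.579,.038)
go(.6109,.0612,.13,35.7)
```

```text
[ 0.63679411 -0.04241951  0.21529242] [0.59088417 0.02187877 0.35803993]
turn [ 0.03  0.03 -0.12] shift [ 0.0399 -0.1     0.0854] yaw0 35.6 clock 10.6
```

View pics/w6.png

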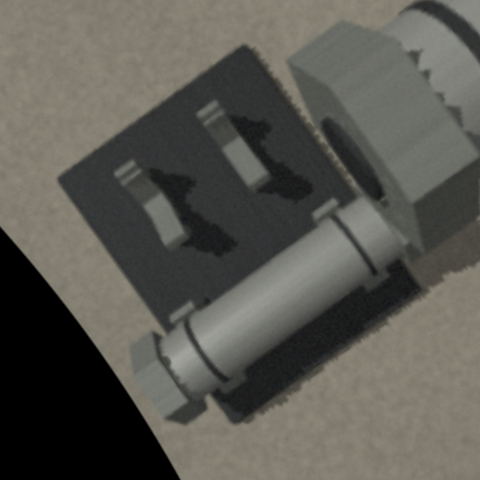

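The long can lies in its cradle with bands at (206,352) and (359,244), so its centre is (0.550, 0.017) against a target of (0.549, 0.017). Next is the short can.

move_arm([
  [0,0,0,0.0105,-0.045,0,0.025],
  [0,0,0,0.0405,-0.09,0.0,0.025],
  [0,0,0,0.0405,-0.1,0.04,0.025],
  [0,0,0,0.0405,-0.1,0.08,0.025],
  [0,0,0,0.0405,-0.1,0.105,0.025],
  [0,0,0,0.0405,-0.1,0.105,0.025],
  [0,0,0,0.0405,-0.1,0.105,0.025],
  [0,0,0,0.0405,-0.1,0.105,0.025],
])

```text
clock: 11.4
position: [0.613, 0.0626, 0.1126]
ee_rot: [0.952, 0.306, 0.002, 0.0]
ft_force: [-0.5, 0.4, -2.1]
grip_width: 0.402
```

```bash
python3 -c "
from h import *
go(.6115,.0617,.027,35.7)"
```

```text
turn [ 0.08 -0.17 -0.08] shift [-0.002  -0.0002  0.0856] yaw0 35.6 clock 11.4
```

move_arm([
  [0,0,0,-0.0015,0,0.025,0.025],
  [0,0,0,-0.0015,0,0.05,0.025],
  [0,0,0,-0.0015,0,0.065,0.025],
  [0,0,0,-0.0015,0,0.075,0.025],
  [0,0,0,-0.0015,0,0.08,0.025],
  [0,0,0,-0.0015,0,0.083,0.025],
  [0,0,0,-0.0015,0,0.085,0.025],
  [0,0,0,-0.0015,0,0.085,0.025],
])

```text
clock: 12.2
position: [0.612, 0.063, 0.0269]
ee_rot: [0.952, 0.307, 0.002, 0.0]
ft_force: [1.1, 0.4, 3.4]
grip_width: 0.404
```

move_arm([
  [0,0,0,0,0,0.0005,0.025],
  [0,0,0,0,0,0.0005,0.055],
  [0,0,0,0,0,0.0005,0.055],
  [0,0,0,0,0,0.0005,0.055],
  [0,0,0,0,0,0.0005,0.055],
  [0,0,0,0,0,-0.02,0.055],
  [0,0,0,0,0,-0.06,0.055],
  [0,0,0,0,0,-0.11,0.055],
  [0,0,0,0,0,-0.16,0.07],
  [0,0,0,0,0,-0.16,0.0854],
])

```text
clock: 13.2
position: [0.6139, 0.0625, 0.1928]
ee_rot: [0.952, 0.306, 0.005, 0.0]
ft_force: [0.0, -0.6, -1.5]
grip_width: 0.954
```

```bash
python3 -c "
from h import *
go(.6,-.287,.2,-15)
cv2.imwrite('pics/t7.png',cams.camera('top')[:,:,::-1])"
```

```text
turn [-4.000e-02 -6.500e-01  5.066e+01] shift [-0.215   0.2758 -0.0083] yaw0 35.7 clock 13.2
```

move_arm([
  [0,-0.6,50.7,-0.215,0.276,-0.008,0.0854],
  [0,-0.6,50.7,-0.215,0.276,-0.008,0.0854],
  [0,-0.6,50.7,-0.215,0.276,-0.008,0.0854],
  [0,-0.6,50.7,-0.215,0.276,-0.008,0.0854],
  [0,-0.6,50.7,-0.215,0.276,-0.008,0.0854],
  [0,-0.6,50.7,-0.215,0.276,-0.008,0.0854],
  [0,-0.6,50.7,-0.215,0.276,-0.008,0.0854],
  [0,-0.6,50.7,-0.215,0.276,-0.008,0.0854],
  [0,-0.6,50.7,-0.215,0.276,-0.008,0.0854],
  [0,-0.6,50.7,-0.215,0.276,-0.008,0.0854],
])

```text
clock: 14.25
position: [0.5972, -0.2855, 0.1922]
ee_rot: [0.992, -0.13, -0.005, 0.001]
ft_force: [0.2, -0.0, 0.2]
grip_width: 0.999
```

Run:
```python
from h import *
print(manip.get_obs()["position"],cams.camera_params("wrist")["xyz"])
rectify("w8.png",.036,.6,-.287)
```

```text
[ 0.59722283 -0.2855499   0.19222017] [ 0.61863938 -0.20926407  0.33471629]
```

View pics/w8.png

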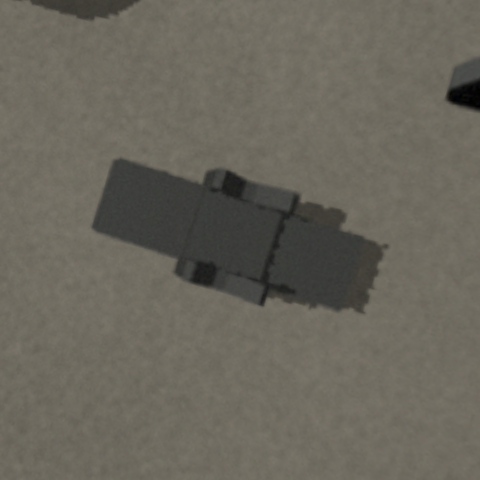

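The spacer's left end mid is at about (105,193) and its long axis slopes 17° down to the right, so its centre is about (235,233), or (0.6035, −0.2845), with x heading −17°.

```bash
python3 -c "
from h import *
go(.6035,-.2845,.008,-17)"
```

```text
turn [0.2  0.58 2.14] shift [ 0.0075 -0.0027  0.1844] yaw0 -14.9 clock 14.3
```

move_arm([
  [0.2,0.6,2.1,0.0075,-0.0027,0.05,0.0854],
  [0.2,0.6,2.1,0.0075,-0.0027,0.1,0.0854],
  [0.2,0.6,2.1,0.0075,-0.0027,0.14,0.0854],
  [0.2,0.6,2.1,0.0075,-0.0027,0.17,0.0854],
  [0.2,0.6,2.1,0.0075,-0.0027,0.184,0.0854],
  [0.2,0.6,2.1,0.0075,-0.0027,0.184,0.0854],
  [0.2,0.6,2.1,0.0075,-0.0027,0.184,0.065],
  [0.2,0.6,2.1,0.0075,-0.0027,0.184,0.065],
  [0.2,0.6,2.1,0.0075,-0.0027,0.184,0.065],
])

```text
clock: 15.2
position: [0.6041, -0.287, 0.0109]
ee_rot: [0.989, -0.149, 0.002, 0.001]
ft_force: [-0.6, 0.7, -0.5]
grip_width: 0.757
```

move_arm([
  [0,0,0,0,0,0,0.045],
  [0,0,0,0,0,0,0.045],
  [0,0,0,0,0,0,0.045],
  [0,0,0,0,0,0,0.045],
  [0,0,0,0,0,0,0.045],
], grip_force=50)

```text
clock: 15.7
position: [0.604, -0.287, 0.0106]
ee_rot: [0.989, -0.149, 0.002, 0.001]
ft_force: [-1.2, 2.0, 7.1]
grip_width: 0.649
```

Run:
```python
from h import *
go(.6035,-.2845,.15,-17)
cv2.imwrite("pics/s9.png",cv2.resize(cams.camera("scene")[170:320,170:370,::-1],None,fx=3.5,fy=3.5,interpolation=cv2.INTER_CUBIC))
```

```text
turn [ 0.04 -0.2  -0.1 ] shift [-0.0007 -0.0021 -0.1394] yaw0 -17.1 clock 15.7
```

View pics/s9.png

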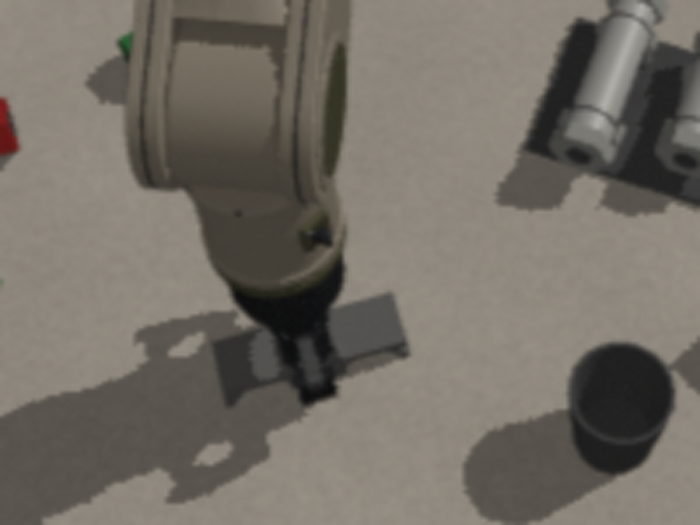

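The spacer is gripped across its block (width 0.649, about 55 mm). I'll lift it and move to a viewpoint that checks both cans.

move_arm([
  [0,0,0,0,0,-0.03,0.045],
  [0,0,0,0,0,-0.08,0.045],
  [0,0,0,0,0,-0.13,0.045],
  [0,0,5,-0.02,-0.02,-0.17,0.045],
  [0,0,12,-0.05,-0.05,-0.19,0.045],
  [0,0,19,-0.08,-0.09,-0.19,0.045],
  [0,0,26,-0.11,-0.125,-0.19,0.045],
  [0,0,32,-0.14,-0.16,-0.19,0.045],
  [0,0,37.2,-0.17,-0.19,-0.19,0.045],
  [0,0,37.2,-0.1855,-0.217,-0.19,0.045],
])

```text
clock: 16.75
position: [0.4877, -0.0226, 0.1986]
ee_rot: [0.889, -0.457, 0.0, -0.0]
ft_force: [1.3, 0.6, -0.8]
grip_width: 0.647
```

move_arm([
  [0,0,0,0,0,0,0.045],
  [0,0,0,0,0,0,0.045],
  [0,0,0,0,0,0,0.045],
])

```text
clock: 17.05
position: [0.4895, -0.0255, 0.1989]
ee_rot: [0.89, -0.457, 0.001, 0.0]
ft_force: [0.8, -1.0, -0.6]
grip_width: 0.648
```

Run:
```python
from h import *
print(manip.get_obs()["position"],cams.camera_params("wrist")["xyz"])
rectify("w10.png",.042,.579,.038)
go(.5787,.0384,.13,-54.3)
```

```text
[ 0.48952207 -0.02552923  0.19885494] [0.55265765 0.02082353 0.34165211]
turn [ 0.   -0.12 -0.12] shift [-0.0005 -0.1099  0.0688] yaw0 -54.4 clock 17.1
```

View pics/w10.png

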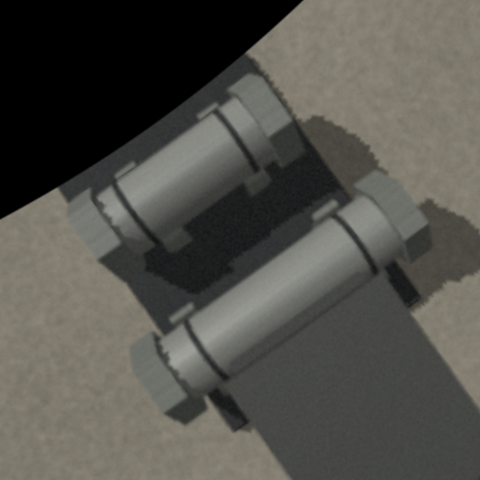

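Both cans sit in their cradles. Bands put the long one at (0.5505, 0.017) and the short one at (0.611, 0.065), about 3 mm off lengthwise, with headings of 35.7° and 36.0°. Next I set the spacer over them.

move_arm([
  [0,0,0,0,-0.04,0,0.045],
  [0,0,0,0,-0.08,0,0.045],
  [0,0,0,0,-0.11,0.0,0.045],
  [0,0,0,0,-0.11,0.03,0.045],
  [0,0,0,0,-0.11,0.07,0.045],
  [0,0,0,0,-0.11,0.1,0.045],
  [0,0,0,0,-0.11,0.1,0.045],
  [0,0,0,0,-0.11,0.1,0.045],
  [0,0,0,0,-0.11,0.1,0.045],
])

```text
clock: 18.0
position: [0.5802, 0.039, 0.1007]
ee_rot: [0.89, -0.457, 0.002, -0.0]
ft_force: [0.2, -0.5, -0.7]
grip_width: 0.645
```

Run:
```python
from h import *
print(manip.get_obs()["ft_force"])
go(.5787,.0387,.0486,-54.3)
```

```text
[ 0.20526179 -0.47263369 -0.73742617]
turn [-0.14 -0.17 -0.05] shift [-0.0008  0.0015  0.0521] yaw0 -54.3 clock 18.0
```

move_arm([
  [0,0,0,-0.0008,0.001,0.015,0.045],
  [0,0,0,-0.0008,0.001,0.025,0.045],
  [0,0,0,-0.0008,0.001,0.031,0.045],
  [0,0,0,-0.0008,0.001,0.036,0.045],
  [0,0,0,-0.0008,0.001,0.04,0.045],
  [0,0,0,-0.0008,0.001,0.043,0.045],
])

```text
clock: 18.6
position: [0.5777, 0.0396, 0.0555]
ee_rot: [0.89, -0.456, 0.001, 0.0]
ft_force: [1.0, -0.4, -1.2]
grip_width: 0.644
```

Run:
```python
from h import *
print(manip.get_obs()["ft_force"])
go(.5787,.0387,.0486,-54.3)
```

```text
[ 0.99644868 -0.43535527 -1.23697068]
turn [-0.01 -0.1   0.  ] shift [ 0.0013 -0.0003  0.0069] yaw0 -54.3 clock 18.6
```

No contact yet, and the notches are passing over freely. I'll keep lowering.

move_arm([
  [0,0,0,0.001,0,0.002,0.045],
  [0,0,0,0.001,0,0.004,0.045],
  [0,0,0,0.001,0,0.006,0.045],
  [0,0,0,0.001,0,0.007,0.045],
  [0,0,0,0.001,0,0.007,0.045],
])

```text
clock: 19.1
position: [0.5783, 0.0388, 0.0488]
ee_rot: [0.89, -0.456, 0.001, 0.0]
ft_force: [0.5, 0.2, -1.3]
grip_width: 0.648
```

move_arm([
  [0,0,0,0,0,0.001,0.045],
  [0,0,0,0,0,0.002,0.045],
  [0,0,0,0,0,0.003,0.045],
  [0,0,0,0,0,0.003,0.045],
])

```text
clock: 19.5
position: [0.5785, 0.0388, 0.0484]
ee_rot: [0.89, -0.456, 0.0, -0.001]
ft_force: [-16.1, 0.0, 31.5]
grip_width: 0.65
```

It is seated (31 N up at TCP z 0.0484, expected 0.0486). I'll ease off, release and rise.

move_arm([
  [0,0,0,0,0,-0.002,0.045],
  [0,0,0,0,0,-0.002,0.045],
  [0,0,0,0,0,-0.002,0.075],
  [0,0,0,0,0,-0.002,0.075],
  [0,0,0,0,0,-0.002,0.075],
  [0,0,0,0,0,-0.002,0.075],
  [0,0,0,0,0,-0.02,0.075],
  [0,0,0,0,0,-0.06,0.075],
  [0,0,0,0,0,-0.11,0.075],
  [0,0,0,0,0,-0.15,0.0854],
])

```text
clock: 20.5
position: [0.5782, 0.0386, 0.1981]
ee_rot: [0.89, -0.457, 0.001, 0.0]
ft_force: [0.4, -0.5, 0.9]
grip_width: 0.996
```

```bash
python3 -c "
from h import *
go(.616,.259,.16,87)"
```

```text
turn [-0.09 -0.11 38.67] shift [-0.1571 -0.1592  0.0379] yaw0 -54.3 clock 20.5
```

move_arm([
  [0,0,38.7,-0.157,-0.159,0.038,0.0854],
  [0,0,38.7,-0.157,-0.159,0.038,0.0854],
  [0,0,38.7,-0.157,-0.159,0.038,0.0854],
  [0,0,38.7,-0.157,-0.159,0.038,0.0854],
  [0,0,38.7,-0.157,-0.159,0.038,0.0854],
  [0,0,38.7,-0.157,-0.159,0.038,0.0854],
  [0,0,38.7,-0.157,-0.159,0.038,0.0854],
  [0,0,38.7,-0.157,-0.159,0.038,0.0854],
  [0,0,38.7,-0.157,-0.159,0.038,0.0854],
])

```text
clock: 21.4
position: [0.616, 0.2575, 0.1581]
ee_rot: [-0.688, 0.726, -0.001, 0.0]
ft_force: [0.1, -0.9, -0.4]
grip_width: 0.997
```

Run:
```python
from h import *
o=manip.get_obs();print(o["position"],o["joint_pos"].round(2) if hasattr(o["joint_pos"],"round") else o["joint_pos"],cams.camera_params("wrist")["xyz"])
rectify("w11.png",.015,.616,.259)
```

```text
[0.61597374 0.25753743 0.15805169] [-1.04  0.59  0.84  1.47 -0.45  1.28 -1.78] [0.69359235 0.25403755 0.30096306]
```

View pics/w11.png

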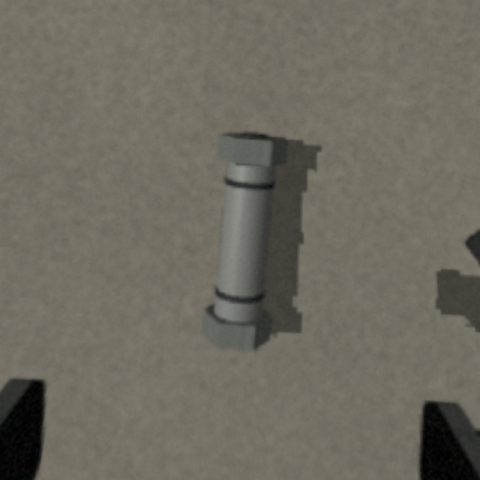

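Slim can: bands at (249,182) and (239,293), so its centre is (0.617, 0.257) with heading −5°. I'll grip it.

move_arm([
  [0,0,1.8,0.0006,-0.0013,0.05,0.0854],
  [0,0,1.8,0.0006,-0.0013,0.1,0.0854],
  [0,0,1.8,0.0006,-0.0013,0.14,0.0854],
  [0,0,1.8,0.0006,-0.0013,0.154,0.0854],
  [0,0,1.8,0.0006,-0.0013,0.154,0.0854],
  [0,0,1.8,0.0006,-0.0013,0.154,0.014],
  [0,0,1.8,0.0006,-0.0013,0.154,0.014],
  [0,0,1.8,0.0006,-0.0013,0.154,0.014],
  [0,0,1.8,0.0006,-0.0013,0.154,0.014],
  [0,0,1.8,0.0006,-0.0013,0.154,0.014],
], grip_force=40)

```text
clock: 22.45
position: [0.6175, 0.2586, 0.0047]
ee_rot: [-0.677, 0.736, -0.001, 0.001]
ft_force: [-1.6, -0.0, 6.3]
grip_width: 0.266
```

move_arm([
  [0,0,0,0,0,0,0.014],
  [0,0,0,0,0,0,0.014],
  [0,0,0,0,0,0,0.014],
  [0,0,0,0,0,0,0.014],
])

```text
clock: 22.85
position: [0.6175, 0.2586, 0.0047]
ee_rot: [-0.677, 0.736, -0.001, 0.001]
ft_force: [-2.7, -0.3, 6.3]
grip_width: 0.264
```

Gripped. I lift, and turn the long way round (to +35.7°) to keep joint 7 off its limit.

move_arm([
  [0,0,0,0,0,-0.04,0.014],
  [0,0,0,0,0,-0.08,0.014],
  [0,0,-8,0,0,-0.12,0.014],
  [0,0,-16,0,0,-0.16,0.014],
  [0,0,-24,0,0,-0.2,0.014],
  [0,0,-32,0,0,-0.23,0.014],
  [0,0,-40,0,0,-0.23,0.014],
  [0,0,-48,0,0,-0.23,0.014],
  [0,0,-56,0,0,-0.23,0.014],
  [0,0,-64,0,0,-0.23,0.014],
])

```text
clock: 23.85
position: [0.6166, 0.2585, 0.2336]
ee_rot: [0.965, -0.263, 0.001, 0.0]
ft_force: [-0.3, -0.2, -2.4]
grip_width: 0.262
```

```bash
python3 -c "
from h import *
print(np.round(manip.get_obs()['joint_pos'],2),manip.get_obs()['grip_width']);go(.639,-.042,.25,35.7)"
```

```text
[-0.92  0.48  0.65  1.36 -0.29  1.39 -0.8 ] 0.26214957492263136
turn [ 8.000e-02 -6.000e-02 -6.618e+01] shift [ 0.1717  0.2476 -0.016 ] yaw0 -30.5 clock 23.85
```

move_arm([
  [0,0,-66.2,0.171,0.248,-0.016,0.014],
  [0,0,-66.2,0.171,0.248,-0.016,0.014],
  [0,0,-66.2,0.171,0.248,-0.016,0.014],
  [0,0,-66.2,0.171,0.248,-0.016,0.014],
  [0,0,-66.2,0.171,0.248,-0.016,0.014],
  [0,0,-66.2,0.171,0.248,-0.016,0.014],
  [0,0,-66.2,0.171,0.248,-0.016,0.014],
  [0,0,-66.2,0.171,0.248,-0.016,0.014],
  [0,0,-66.2,0.171,0.248,-0.016,0.014],
  [0,0,-66.2,0.171,0.248,-0.016,0.014],
])

```text
clock: 24.85
position: [0.6366, -0.0416, 0.2499]
ee_rot: [0.953, 0.303, 0.0, 0.001]
ft_force: [-0.1, 0.5, -1.8]
grip_width: 0.262
```

move_arm([
  [0,0,0,0,0,0,0.014],
  [0,0,0,0,0,0,0.014],
  [0,0,0,0,0,0,0.014],
])

```text
clock: 25.15
position: [0.6367, -0.0416, 0.2499]
ee_rot: [0.953, 0.304, 0.0, 0.001]
ft_force: [-0.3, -0.6, -1.8]
grip_width: 0.26
```

Run:
```python
from h import *
print(manip.get_obs()["position"],cams.camera_params("wrist")["xyz"])
rectify("w12.png",.074,.58,.039)
go(.5805,.0397,.13,35.7)
```

```text
[ 0.63668569 -0.04157364  0.24988731] [0.59088884 0.02301005 0.39251986]
turn [ 0.1  -0.   -0.31] shift [ 0.0013 -0.099   0.1197] yaw0 35.4 clock 25.2
```

View pics/w12.png

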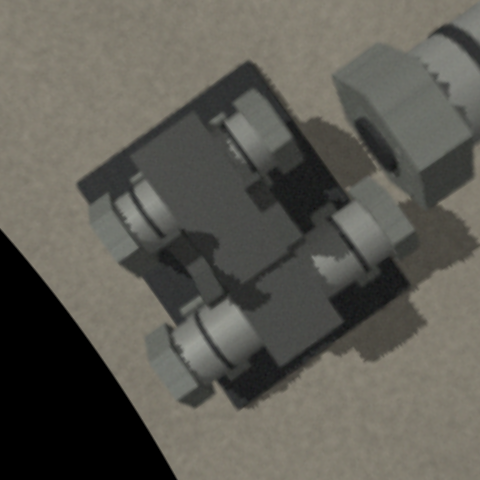

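The spacer sits square across both cans, with end corners at (132,155), (194,113), (280,365) and (342,322). Its centre is (0.5806, 0.0405), about 1 mm from the rack centre, and all caps are clear. The slim can goes on next.

move_arm([
  [0,0,0,0.001,-0.04,0,0.014],
  [0,0,0,0.001,-0.08,0,0.014],
  [0,0,-0.3,0.001,-0.099,0,0.014],
  [0,0,-0.3,0.001,-0.099,0.04,0.014],
  [0,0,-0.3,0.001,-0.099,0.08,0.014],
  [0,0,-0.3,0.001,-0.099,0.12,0.014],
  [0,0,-0.3,0.001,-0.099,0.135,0.014],
  [0,0,-0.3,0.001,-0.099,0.135,0.014],
  [0,0,-0.3,0.001,-0.099,0.135,0.014],
])

```text
clock: 26.1
position: [0.5813, 0.0391, 0.1164]
ee_rot: [0.952, 0.306, 0.001, 0.001]
ft_force: [0.3, 0.3, -1.5]
grip_width: 0.266
```

```bash
python3 -c "
from h import *
print(manip.get_obs()['ft_force'])
go(.5806,.0401,.0827,35.7)"
```

```text
[ 0.27917766  0.28335292 -1.46125556]
turn [ 0.15 -0.1  -0.02] shift [-0.0001 -0.0013  0.0337] yaw0 35.7 clock 26.1
```

move_arm([
  [0,0,0,0,-0.001,0.01,0.014],
  [0,0,0,0,-0.001,0.018,0.014],
  [0,0,0,0,-0.001,0.023,0.014],
  [0,0,0,0,-0.001,0.027,0.014],
  [0,0,0,0,-0.001,0.03,0.014],
  [0,0,0,0,-0.001,0.032,0.014],
  [0,0,0,0,-0.001,0.032,0.014],
])

```text
clock: 26.8
position: [0.5804, 0.0402, 0.0832]
ee_rot: [0.952, 0.307, 0.001, 0.001]
ft_force: [1.4, 0.4, 0.1]
grip_width: 0.264
```

move_arm([
  [0,0,0,0,0,0.0007,0.014],
  [0,0,0,0,0,0.0007,0.014],
  [0,0,0,0,0,0.0007,0.045],
  [0,0,0,0,0,0.0007,0.045],
  [0,0,0,0,0,0.0007,0.045],
  [0,0,0,0,0,0.0007,0.045],
  [0,0,0,0,0,-0.02,0.045],
  [0,0,0,0,0,-0.06,0.045],
  [0,0,0,0,0,-0.11,0.045],
  [0,0,0,0,0.03,-0.15,0.045],
])

```text
clock: 27.8
position: [0.5965, 0.0191, 0.2353]
ee_rot: [0.951, 0.309, 0.001, -0.0]
ft_force: [2.2, 1.0, -0.1]
grip_width: 0.524
```

move_arm([
  [0,0,0,0,0.03,0,0.045],
  [0,0,0,0,0.06,0,0.045],
  [0,0,0,0,0.06,0,0.045],
  [0,0,0,0,0.06,0,0.045],
])

```text
clock: 28.2
position: [0.632, -0.0336, 0.2324]
ee_rot: [0.952, 0.306, -0.0, 0.001]
ft_force: [-0.1, 0.4, -0.6]
grip_width: 0.528
```

Run:
```python
from h import *
print(manip.get_obs()["position"],cams.camera_params("wrist")["xyz"])
rectify("w13.png",.093,.58,.039)
```

```text
[ 0.63195197 -0.03360972  0.23240466] [0.58601625 0.03084457 0.37507785]
```

View pics/w13.png

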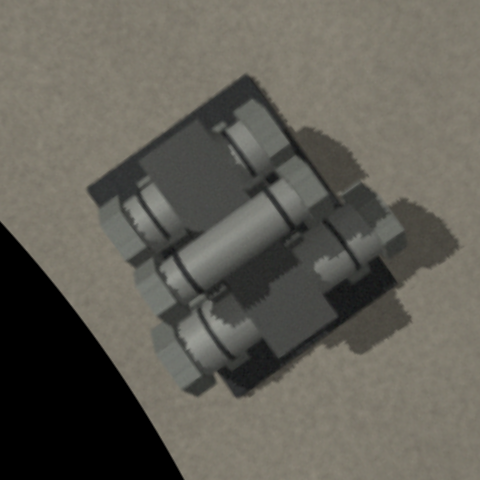

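The slim can lies in the V with bands at (187,272) and (285,209), so its centre is (0.580, 0.041), about 1 mm from the spacer centre. The gripper is clear and everything is at rest, so I'm handing in.

```bash
python3 -c "
from workcell import manip
print(manip.hand_in())"
```

```text
the job is handed in; nothing more can be done
None
```

The rack is loaded and I handed the job in at about 28 s of the 128 s limit. The hand-in reports no verdict, so the checks below are my own camera measurements.

| Part | Last position check | Heading against the cradle |
|---|---|---|
| Long canister | about 1 mm from target lengthwise | 35.7°, as the rack |
| Short canister | about 3 mm off lengthwise (13 mm allowed) | 36.0° |
| Spacer | centre about 1 mm from the rack centre; tool height at contact within 0.2 mm of the expected value | about 35° |
| Slim canister | about 1 mm from the spacer centre | hand-read at about 33°, 3° off the rack's 35.7° (5.7° allowed) |

- **Disagreement in the checks:** the spacer's length read 128 mm against the 135 mm listed. I put this down to the height I assumed for its top, and it moves the centre by less than 1 mm.
- **Less certain:** the slim canister's heading, since those pixel readings are coarse.
- **Bystanders:** the arm was not sent near the pill jar, carton or pen cup. I did not measure them again at the end.

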